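Close the bead press onto its locating pin and hold it shut

TASK

Close the bead press: pick up the loose graphite top die, which has a wooden grip bar, bring it over the press with its long sides in line with those of the press, and slide it along as needed to find the locating pin hidden beneath it, until it drops on and lies flat on the sprung plate. Then press it down until the sprung plate is fully down on its stop, and finish while still holding it pressed down: do not let go. Leave the other things on the bench where they are.

Things in the scene. Friction and masses are not known exactly. Their poses are not given: they have to be found in the camera images.
- top_die: Loose top die: dark graphite block 64 (own x) x 100 (y) x 22 mm, 0.25 to 0.45 kg, lying flat. Origin: centre of underside, z up. Amid its top a wooden grip bar, 36 mm along x, 14 mm thick along y, from 22 to 60 mm above the underside: pinch it across y. Amid its underside a blind slot 22 mm (x) x 15 mm (y), 17 mm deep. A half turn about z makes no difference.
- press: Bead press, fixed: steel foot 110 (own x) x 170 (y) x 14 mm, origin centre of its underside, z up. Over it lies a sprung aluminium plate 70 (x) x 130 mm (y), top 40 mm above the bench when up. The die lies on this plate, its y along the press's y: its underside is 40 mm above the bench once it has dropped over the pin, 35 mm when pressed home.
- pin_mid (a point): Middle of the line on which the press's locating pin can stand, at the height of the pin's tip, 50 mm above the bench (10 mm over the plate when up), axes as the press. The upright steel pin, 12 mm across, its top 4 mm tapered to 6 mm, stands in a lengthwise slot of the plate, anywhere from 12 mm to -12 mm along y from here (x = 0): look or feel for it.
- deck (a joint): How far the press's sprung plate is down, m: 0 up, 0.005 on its stop. It begins to give at about 7 N and takes about 13 N to reach the stop, the die's own weight (2.5 to 4.4 N) included.
- frit_jar: screw-top glass jar, 46 mm across, 62 mm high; a bystander, to be left alone.
- frit_pot: small glass pot with a black cap, 40 mm across, 55 mm high; a bystander, to be left alone.
- paddle: graphite paddle with a wooden handle, lying flat, 200 mm long, 46 mm wide, 16 mm high; origin near the middle of its length; a bystander, to be left alone.
- marver: steel slab 100 x 70 x 14 mm; a bystander, to be left alone.
- spanner: spanner, 160 mm long, lying flat; a bystander, to be left alone.
- mandrel_cup: steel cup of thin rods, 72 mm across, 90 mm high, rods to about 200 mm; a bystander, to be left alone.
- mould_block: graphite block 75 x 75 x 30 mm without any handle; a bystander, to be left alone.
Mind the look-alikes: they are no part of the job. Leave any pink look-alike of the top_die alone.

How it is judged (in metres and radians):
On the way, in this order (a step that is already met when the one before it is completed fails the run):
1. the top die is lifted clear of the bench (height (world z) of top_die above 0.05 m), for 0.1 s.
2. the top die has dropped over the pin onto the sprung plate (x of top_die in the frame of press between -0.008 and 0.008 m and y of top_die in the frame of press between -0.018 and 0.018 m and height (world z) of top_die below 0.0425 m and angle between top_die's own z axis and vertical below 0.08 rad), for 0.1 s.
At the end, for the whole second after the job is handed in: Die on the pin: within 8 mm of the press's long centre line and 18 mm of its middle, underside 30 to 37.2 mm up, level within 0.06 rad, long sides in line within 0.14 rad; sprung plate down over 3.8 of its 5 mm; die at rest, fingers still on it with over 1 N (x of top_die in the frame of press between -0.008 and 0.008 m and y of top_die in the frame of press between -0.018 and 0.018 m and height (world z) of top_die between 0.03 and 0.0372 m and angle between top_die's own z axis and vertical below 0.06 rad and angle between the y axis of top_die and the y axis of press, either way round below 0.14 rad and value of joint deck above 0.0038 m and contact force between the fingers and top_die above 1 N and linear speed of top_die below 0.02 m/s); the arm keeps its last pose, push and grip.
It fails at once if another thing on the bench is pushed more than 30 mm (distance of any of frit_jar, frit_pot, paddle, marver, spanner, mandrel_cup, mould_block from where it was at the start of the episode above 0.03 m).
It fails at once if another thing on the bench is tipped over (angle between any of frit_jar, frit_pot, paddle, marver, spanner, mandrel_cup, mould_block's own z axis and vertical above 0.5 rad).
It also fails if it takes over 48 s, if anything falls off the work surface, if the arm or the gripper's body presses on something with over 40 N, if the wrist force passes 120 N, or if a joint passes its speed limit or range.

ROBOT

A 6-joint arm with a two-finger parallel gripper is mounted at the origin on the work surface. World frame = base frame: x ahead of the robot, y to its left, z up, the work surface at z = 0. Lengths are in mm, angles in rad, forces in N, time in s.
With the tool pointing down it reaches from about 275 to 875 mm from the base axis. Payload 12.5 kg.
Tool frame: the origin (TCP) lies midway between the tips of the shut fingers; the grasp point (between the pads) lies 19 mm behind it; z points along the fingers, y is the line along which they close (so a half turn about z gives the same grasp; the last joint's range is limited). The gripper opens to 85 mm and grips with 20 to 120 N. Pads are 22 mm wide; open, the fingers measure 114 mm over their backs; the gripper's body (76 mm by 85 mm) begins 54 mm behind the grasp point. The pads swing forward as they close: fully open they stand 13 mm farther back than shut.
Start: joints at [-1.311, 0.351, 1.652, -0, 1.139, -0.085], TCP at [185.923, -517.607, 231.29] pointing down, gripper open.
Joint ranges: [-2.75, 2.75], [-0.79, 2.1], [0.01, 2.65], [-1.57, 4.71], [0.07, 3.14], [-2.87, 2.87]. Speed limits (rad/s): [2.22, 2.22, 2.79, 3.14, 3.14, 3.14].

INTERFACE

Orientations are given as a unit quaternion [x, y, z, w].
In Python, from station import robot gives the robot as it stands. The module is installed in compiled form; this text tells all that it offers.
- The arm moves only by the tool servo_tool, never from a script. Its argument "targets" is one flat list of numbers, 4 for each row, row after row: the shift along the tool's x, y, z in m, then the turn about the tool's z in degrees. A call has 1 to 20 rows; each row shifts and turns the commanded pose from where the row before left it, along the tool's axes as they then stand; what a row does not reach is not made up. A row lasts 1/10 s, in which the tool goes at most 50 mm and 8.59 degrees, less where a joint would pass 70% of its speed; a pose out of reach is approached as far as the arm can. A call with a gripper value outside its range is refused whole. "hand" is the closure, from 0 (fully open) to 1 (shut), set as the call begins (left out, the last holds). The fingers move at their own pace and stop on an object; "grip_force" is the grip in N (left out, the last holds). Time passes only in rows, so rows that do not move let the fingers close. It gives the time, the measured TCP pose, the force, the opening and the grip force at its end, in the units of the state.
- robot.get_state(): the state, without advancing time (a new reading comes with each control period).
- robot.snapshot(name): name is "scene" or "top" or "wrist"; returns the picture (480x640x3 uint8, blue, green, red); there is no depth.
- robot.calibration(name): a dict with "fx", "fy", "cx", "cy" (pixels), "eye" and "orientation" of the camera in the world. Camera axes: x right, y down, z forward; pixel columns grow to the right and rows downward; lengths in mm; the calibration is good to about 2 mm. A picture is of the moment at which its call begins: read the wrist's pose just before it. calibration takes no time and is no camera call; for the wrist camera it gives the pose at the moment of the call.
- robot.hand_in(): hands the job in; it is judged then, once.
Trained networks look in the newest picture that a camera, given by its name, has taken for a name from the list of things; names that differ only in an ending like _2 or _b are one class to them, and where a whole thing is asked for, a point or a joint stands for the part that bears it (a point fixed in the world has none). Each returns a list of dicts, best first, with "p" (0 to 1); they miss things now and then, are a little off and sometimes report something else, mostly with a low value. They report only what shows in the picture. A call takes as long as a camera call. They do not tell look-alikes from the thing itself.
- robot.cut_out(camera, label): "pixels" (480x640 bool, what is visible of it) and "extent" ([left, top, width, height] in pixels, round what is visible of it).
- robot.pinpoint(camera, label): "xy" ([column, row] in pixels: a listed point, or the origin of a listed thing).
The state is a dict: "t": time; "joint_positions": joint angles; "dq": joint speeds; "joint_efforts": joint torques, N m; "tcp_pos": TCP position; "tcp_rot": TCP orientation; "force": force on the tool from outside, world axes, zero at the start; "ft_torque": the same for the moment, N m; "width": finger opening in mm; "grip_force": force on a finger pad.
Only numpy, scipy, OpenCV 4.12 (cv2) and the standard library are available. Lean on these libraries where they do the work, as an engineer would, in place of code of your own. Each camera call takes 0.05 s, during which the arm holds its last target. There are 200 camera calls.

## Working session

There is one attempt and no reset: what is moved stays moved. The work goes in short steps, Python scripts to look and compute and a tool call to move; the robot and the scene stay as the last step left them, time stands still between calls to the robot, and variables do not carry over. Pictures are saved under pics/ and viewed, at most 10 in all, crops included, and the job is handed in when it is done.

Besides the shell and the picture viewer there is one more tool, called as name(argument=value, ...) on one line, values as JSON. servo_tool: Moves the arm, as the interface text tells. Its arguments: {"type":"object","properties":{"targets":{"type":"array","items":{"type":"number"}},"hand":{"type":"number"},"grip_force":{"type":"number"}},"required":["targets"]}

```bash
mkdir -p pics; cat > h.py <<'E'
import numpy as np, cv2
from scipy.spatial.transform import Rotation as R
from station import robot
def ray(cal,px,z):
    d=R.from_quat(cal["orientation"]).apply([(px[0]-cal["cx"])/cal["fx"],(px[1]-cal["cy"])/cal["fy"],1.0])
    e=np.array(cal["eye"]); return e+d*(z-e[2])/d[2]
def proj(cal,p):
    c=R.from_quat(cal["orientation"]).inv().apply(np.array(p)-np.array(cal["eye"]))
    return [cal["fx"]*c[0]/c[2]+cal["cx"],cal["fy"]*c[1]/c[2]+cal["cy"]]
E
python3 - <<'E'
from h import *
for n in ("top","scene"):
    im=robot.snapshot(n); cv2.imwrite(f"pics/{n}0.png",im); c=robot.calibration(n); print(n,c["eye"])
    for l,z in (("top_die",0),("press",0),("pin_mid",50)):
        for d in robot.pinpoint(n,l): print(l,round(d["p"],2),np.round(d["xy"],1),np.round(ray(c,d["xy"],z),1))
print(robot.get_state())
E
```

```text
top [ 451.96506782 -115.6095979  1130.28128242]
top_die 0.95 [361.2 205.3] [ 630.2 -203.6    0. ]
top_die 0.93 [376.8 280.2] [ 474.9 -232.3    0. ]
top_die 0.61 [260.5 328.4] [381.1   6.1   0. ]
top_die 0.59 [371.4 349.2] [ 335.6 -218.     0. ]
press 0.96 [172.5 233.3] [577.7 185.5   0. ]
press 0.53 [478.2 214.8] [ 606.9 -445.8    0. ]
press 0.38 [258.7 326.9] [384.1   9.8   0. ]
pin_mid 0.68 [167.2 231.2] [576.4 182.6  50. ]
scene [978.63897346 464.98265089 540.46781458]
top_die 0.8 [247.2 258.1] [ 634.7 -201.3    0. ]
top_die 0.75 [360.6 212.3] [ 333.4 -209.6    0. ]
top_die 0.73 [413.8 374.7] [579.2 188.7   0. ]
top_die 0.71 [213.5 323.3] [769.3 -74.9   0. ]
top_die 0.6 [300.9 227.4] [ 483.5 -234.     0. ]
top_die 0.5 [412.2 266.6] [387.9   3.5   0. ]
press 0.75 [415.6 372.2] [573.6 187.    0. ]
pin_mid 0.92 [420.6 349.8] [575.8 189.1  50. ]
pin_mid 0.44 [205.6 205.4] [ 644.7 -353.7   50. ]
{'t': 0.4, 'joint_positions': array([-1.31060014e+00,  3.50825122e-01,  1.65186458e+00,  3.71101178e-05,
        1.13909848e+00, -8.45995642e-02]), 'dq': array([-0.00132741, -0.00200827, -0.00170186, -0.00205083, -0.00120085,
       -0.00039157]), 'joint_efforts': array([-2.48173774e-04, -5.05601513e+01, -2.91368598e+01, -7.79695506e-05,
        1.60979591e-03,  1.05935804e-06]), 'tcp_pos': array([ 185.92288149, -517.57153483,  231.19641359]), 'tcp_rot': array([ 9.85177583e-01,  1.71537518e-01,  8.21444964e-06, -9.88667687e-05]), 'force': array([0.09025289, 0.97627588, 0.277801  ]), 'ft_torque': array([-0.06525266,  0.00253206,  0.02629829]), 'grip_force': 0.0, 'width': 84.97582133865842}
```

View pics/top0.png

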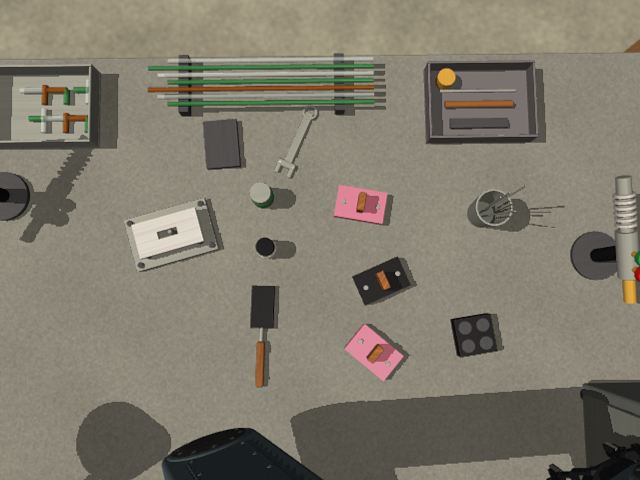

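View pics/scene0.png

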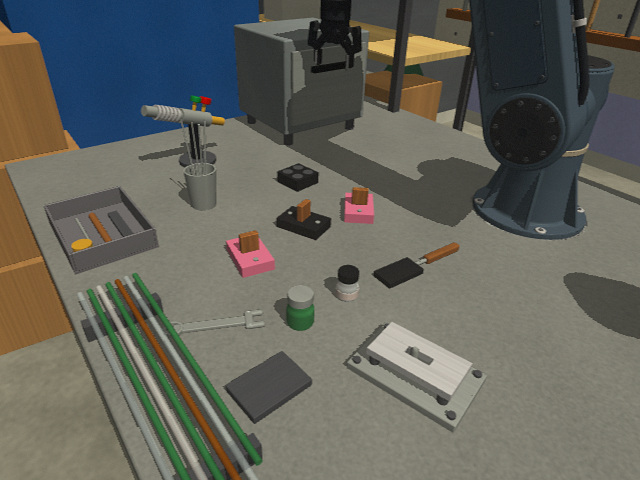

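The top view shows three blocks with a grip bar: pink at (361,205), dark graphite at (382,281) and pink at (375,352). The dark one fits because it is graphite and not pink. The dark block at (475,335) has no handle, and the press is at (172,235). Next I'll measure the die and the press and check both in one enlarged crop.

```bash
python3 - <<'E'
from h import *
im=cv2.imread("pics/top0.png"); c=robot.calibration("top")
def fit(mask,z,name):
    pts=np.argwhere(mask)[:,::-1]
    w=np.array([ray(c,p,z)[:2] for p in pts]).astype(np.float32)
    r=cv2.minAreaRect(w); print(name,len(pts),np.round(r[0],1),np.round(r[1],1),round(r[2],1)); return r
ds=robot.cut_out("top","top_die")
for d in ds: print("die",round(d["p"],2),d["extent"])
d=min(ds,key=lambda d:abs(d["extent"][0]+d["extent"][2]/2-382)+abs(d["extent"][1]+d["extent"][3]/2-281))
fit(d["pixels"],22,"die@22")
hsv=cv2.cvtColor(im,cv2.COLOR_BGR2HSV)
m=np.zeros(im.shape[:2],bool); m[255:305,350:415]=True
fit(m&(hsv[...,1]>110)&(hsv[...,2]>90),60,"bar@~60")
ds=robot.cut_out("top","press"); fit(ds[0]["pixels"],14,"press@14")
g=im.min(2); m[:]=False; m[195:275,120:222]=True
mm=(m&(g>200)).astype(np.uint8); mm=cv2.morphologyEx(mm,cv2.MORPH_OPEN,np.ones((3,3))); fit(mm>0,40,"plate@40")
a=cv2.resize(im[240:320,340:440],(400,320),interpolation=cv2.INTER_CUBIC); b=cv2.resize(im[195:275,122:222],(400,320),interpolation=cv2.INTER_CUBIC)
cv2.imwrite("pics/crop1.png",np.hstack([a,b]))
E
```

```text
die 0.77 [342.7, 324.4, 61.1, 56.5]
die 0.74 [354.3, 255.2, 58.4, 51.9]
die 0.61 [333.2, 185.8, 56.3, 38.9]
die@22 1675 [ 473.9 -236.9] [ 67.  104.2] 23.6
bar@~60 143 [ 474.1 -237.3] [35.8 15.8] 23.2
press@14 4415 [573.9 185.1] [109.9 171.6] 15.4
plate@40 431 [577.4 186. ] [ 54.  128.1] 11.8
```

View pics/crop1.png

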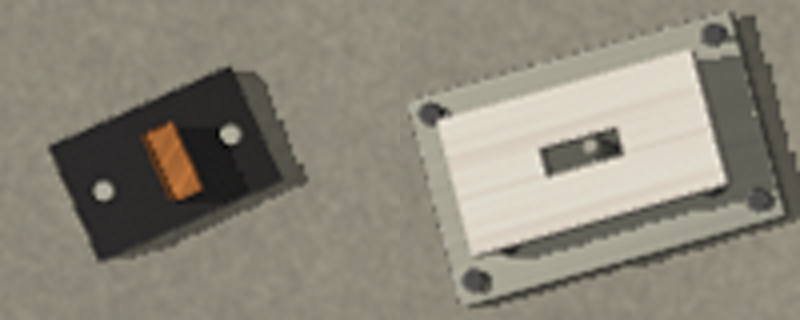

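The crop confirms the graphite die with its wooden bar (left). On the right, the pin tip shows in the plate slot at about pixel (169.5,232). Next move: go above the die.

servo_tool(targets=[0.026,-0.012,0.005,0,0.026,-0.012,0.005,0,0.026,-0.012,0.005,0,0.026,-0.012,0.005,0,0.026,-0.012,0.005,0,0.026,-0.012,0.005,0,0.026,-0.012,0.005,0,0.026,-0.012,0.005,0,0.026,-0.012,0.005,0,0.026,-0.012,0.005,0,0.026,-0.012,0.005,0,0.026,-0.012,0.005,0,0.026,-0.012,0.005,0,0.026,-0.012,0.005,0,0,0,0,-3.8,0,0,0,0], hand=0)

```text
t: 2.1
tcp_pos: [472.0, -235.9, 161.1]
tcp_rot: [0.979, 0.205, -0.0, -0.0]
force: [-0.1, -0.1, -0.3]
width: 85.2
grip_force: 0.0
```

```bash
python3 - <<'E'
from h import *
s=robot.get_state(); im=robot.snapshot("wrist"); c=robot.calibration("wrist"); cv2.imwrite("pics/w1.png",im)
print(s["t"],s["tcp_pos"],s["tcp_rot"],s["force"])
hsv=cv2.cvtColor(im,cv2.COLOR_BGR2HSV)
for d in robot.cut_out("wrist","top_die")[:2]:
    print(d["p"],d["extent"])
    for z,m,n in ((22,d["pixels"],"die"),(60,d["pixels"]&(hsv[...,1]>110)&(hsv[...,2]>90),"bar")):
        w=np.array([ray(c,p,z)[:2] for p in np.argwhere(m)[:,::-1]]).astype(np.float32)
        if len(w)>20: print(n,cv2.minAreaRect(w))
E
```

```text
2.1 [ 472.03642261 -235.90831324  161.10293984] [ 9.78698177e-01  2.05304291e-01 -1.39305647e-04 -8.95465089e-05] [-0.10273095 -0.1242332  -0.26514341]
0.84 [193.7, 284.6, 103.6, 123.6]
die ((334.1552734375, -215.9914093017578), (108.6565933227539, 84.84127807617188), 49.06889343261719)
bar ((361.49566650390625, -213.05628967285156), (94.39403533935547, 67.66163635253906), 46.00102996826172)
0.73 [288.6, 0.0, 162.2, 77.7]
die ((602.523193359375, -214.8005828857422), (47.13505172729492, 104.81195831298828), 23.52703857421875)
bar ((595.2929077148438, -213.50613403320312), (40.24430847167969, 90.15461730957031), 23.52704429626465)
```

View pics/w1.png

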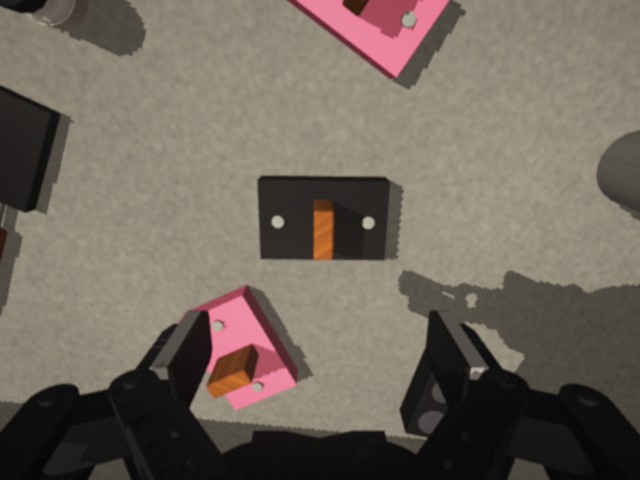

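The wrist view shows the graphite die squarely at (258–390, 178–260), with its bar at (314–333, 200–258). The pink look-alikes are off to the side.

```bash
python3 - <<'E'
from h import *
im=cv2.imread("pics/w1.png"); c=robot.calibration("wrist"); print(c["eye"])
hsv=cv2.cvtColor(im,cv2.COLOR_BGR2HSV); m=(hsv[...,1]>110)&(hsv[...,2]>90); m[:185]=0;m[275:]=0;m[:,:290]=0;m[:,350:]=0
print(np.argwhere(m).min(0),np.argwhere(m).max(0))
Rz=R.from_euler("z",23.7,degrees=True)
# die model projection at assumed pose
for px,z in (((262,183),22),((389,182),22),((387,258),22),((262,258),22),((313,259),60),((333,259),60)): print(px,np.round(ray(c,px,z),1))
for off in ((-18,-7,60),(-18,7,60),(18,-7,60),(18,7,60),(-32,50,22),(-32,-50,22),(32,50,22),(32,-50,22)):
    print(off,np.round(proj(c,Rz.apply(off)+[474,-237,0]),1))
E
```

```text
[ 545.86260415 -204.41763536  304.76772242]
[201 313] [259 333]
(262, 183) [ 483.7 -184.8   22. ]
(389, 182) [ 522.6 -272.6   22. ]
(387, 258) [ 466.9 -298.9   22. ]
(262, 258) [ 426.8 -206.4   22. ]
(313, 259) [ 456.3 -239.1   60. ]
(333, 259) [ 461.8 -251.9   60. ]
(-18, -7, 60) [330.4 260.2]
(-18, 7, 60) [310.4 260.2]
(18, -7, 60) [330.7 210.1]
(18, 7, 60) [309.8 210.2]
(-32, 50, 22) [258.4 259.2]
(-32, -50, 22) [382.2 258.7]
(32, 50, 22) [253.7 180.2]
(32, -50, 22) [386.3 179.6]
```

servo_tool(targets=[0.0014,0.0035,0.025,0,0,0,0.035,0,0,0,0.035,0,0,0,0.025,0,0,0,0.013,0,0,0,0,0])

```text
t: 2.8
tcp_pos: [473.6, -239.1, 27.3]
tcp_rot: [0.979, 0.203, -0.001, -0.001]
force: [0.0, -0.7, -0.2]
width: 85.2
grip_force: 0.0
```

servo_tool(targets=[0,0,0,0,0,0,0,0,0,0,0,0,0,0,0,0,0,0,0,0,0,0,0,0,0,0,0,0,0,0,0,0], hand=1, grip_force=60)

```text
t: 3.6
tcp_pos: [474.7, -239.3, 28.9]
tcp_rot: [0.979, 0.204, 0.0, 0.0]
force: [-1.3, 0.7, 6.7]
width: 13.3
grip_force: 60.1
```

servo_tool(targets=[0,0,-0.01,0,0,0,-0.02,0,0,0,-0.03,0,0,0,-0.03,0,0,0,-0.03,4,0,0,0,4.1,0,0,0,0,0,0,0,0])

```text
t: 4.4
tcp_pos: [473.9, -238.8, 148.0]
tcp_rot: [0.991, 0.135, -0.0, -0.0]
force: [-0.1, -0.4, -2.2]
width: 13.6
grip_force: 58.8
```

servo_tool(targets=[0.003,-0.013,0,0,0.006,-0.027,0,0,0.006,-0.027,0,0,0.006,-0.027,0,0,0.006,-0.027,0,0,0.006,-0.027,0,0,0.006,-0.027,0,0,0.006,-0.027,0,0,0.006,-0.027,0,0,0.006,-0.027,0,0,0.006,-0.027,0,0,0.006,-0.027,0,0,0.006,-0.027,0,0,0.006,-0.027,0,0,0.003,-0.014,0,0,0,0,0,0,0,0,0,0])

```text
t: 6.1
tcp_pos: [454.2, 147.4, 148.0]
tcp_rot: [0.991, 0.135, -0.0, 0.0]
force: [0.1, 0.2, -2.7]
width: 13.2
grip_force: 59.0
```

```bash
python3 - <<'E'
from h import *
s=robot.get_state(); im=robot.snapshot("wrist"); c=robot.calibration("wrist"); cv2.imwrite("pics/w2.png",im)
print(s["t"],s["tcp_pos"],s["tcp_rot"],s["force"],s["width"],c["eye"])
for d in robot.pinpoint("wrist","pin_mid"): print(d["p"],d["xy"],ray(c,d["xy"],50))
E
```

```text
6.1 [454.24282237 147.37843    148.00220073] [ 9.90843449e-01  1.35015073e-01 -4.14952224e-04  1.30725448e-04] [ 0.06479708  0.23364419 -2.65428027] 13.212652149660851 [532.50766589 168.67903473 291.43504766]
0.61 [309.7, 27.2] [576.55183281 186.04831976  50.        ]
```

View pics/w2.png

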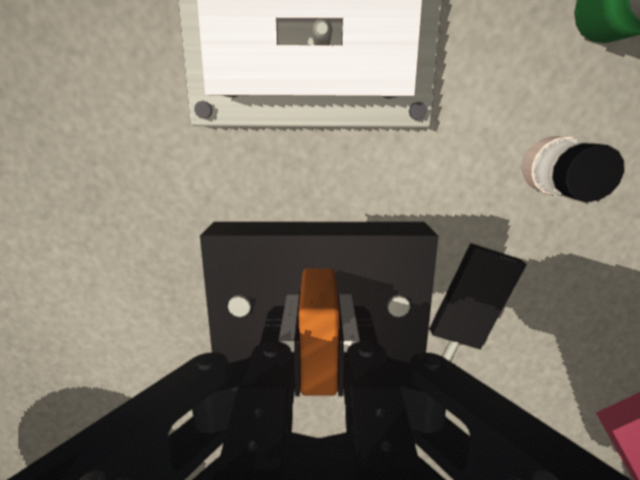

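The wrist view shows the die held level, with its top front edge running (203,235)–(437,235). The press is square to it, the plate slot spans columns 277–342, and the pin tip is near (321,29).

```bash
python3 - <<'E'
from h import *
im=cv2.imread("pics/w2.png"); c=robot.calibration("wrist"); s=robot.get_state()
Rt=R.from_quat(s["tcp_rot"]); t=s["tcp_pos"]; print("yaw",np.degrees(np.arctan2(*Rt.apply([1,0,0])[[1,0]])))
def tf(n,px,z): p=ray(c,px,z); print(n,px,np.round(p,1),"tool",np.round(Rt.inv().apply(p-t),1))
tf("pin",(321,29),50)
for p in ((277,32),(343,32)): tf("slot",p,40)
for p in ((203,94),(416,95)): tf("plate",p,40)
for p in ((191,125),(432,128)): tf("foot",p,14)
for p in ((203,235),(437,235)): tf("die",p,141)
for p in ((202,232),(436,232)): tf("dieedge",p,141)
for p in ((303,270),(336,270)): tf("bar",p,179)
ct=robot.calibration("top")
for z,p in ((50,(169.5,231.75)),(40,(167.4,233.2))): q=ray(ct,p,z); print("top",q,np.round(Rt.inv().apply(q-t),1))
g=cv2.cvtColor(im,cv2.COLOR_BGR2GRAY)[14:50,270:350]; cv2.imwrite("pics/pin.png",cv2.resize(g,(800,360),interpolation=cv2.INTER_CUBIC))
E
```

```text
yaw 15.428287431307936
pin (321, 29) [577.6 179.4  50. ] tool [127.3   1.4  98.1]
slot (277, 32) [570.9 204.7  40. ] tool [127.6 -24.8 108.1]
slot (343, 32) [581.4 166.7  40. ] tool [127.6  14.6 108.1]
plate (203, 94) [525.  241.3  40. ] tool [ 93.1 -72.3 108.1]
plate (416, 95) [559.9 112.6  40. ] tool [ 92.5  61.  108.1]
foot (191, 125) [501.6 253.5  14. ] tool [ 73.8 -90.3 134.1]
foot (432, 128) [545.1  88.3  14. ] tool [ 71.8  80.5 134.1]
die (203, 235) [473.2 202.5 141. ] tool [ 32.8 -48.7   7.1]
die (437, 235) [499.4 107.5 141. ] tool [32.8 49.9  7.1]
dieedge (202, 232) [474.4 203.1 141. ] tool [ 34.1 -48.9   7.1]
dieedge (436, 232) [500.5 108.4 141. ] tool [34.1 49.3  7.1]
bar (303, 270) [485.  160.5 179. ] tool [ 33.   -5.1 -30.9]
bar (336, 270) [487.8 150.2 179. ] tool [ 33.    5.7 -30.9]
top [575.2676725  178.06501526  50.        ] [124.7   2.   98.1]
top [573.58030443 184.90975622  40.        ] [124.9  -5.  108.1]
```

View pics/pin.png

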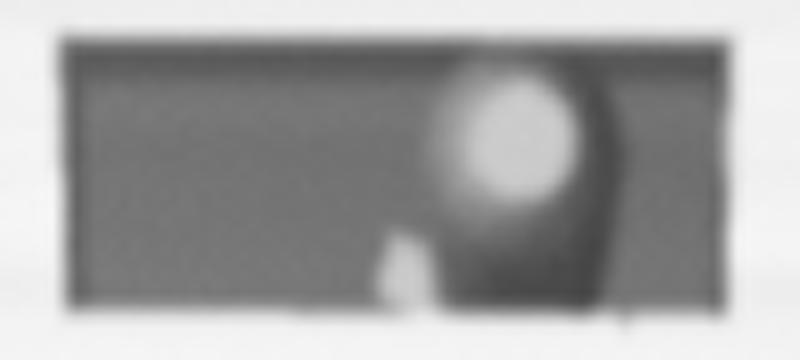

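Pin tip at crop (520,137), i.e. pixel (322,27.7). It sits about 7 mm off the slot centre. Moving over it.

servo_tool(targets=[0.013,0.0016,0,0,0.025,0,0,0,0.025,0,0,0,0.025,0,0,0,0.025,0,0,0,0.013,0,0,0,0,0,0.015,0,0,0,0.02,0,0,0,0.02,0,0,0,0.01,0,0,0,0,0,0,0,0,0])

```text
t: 7.4
tcp_pos: [576.5, 179.4, 83.6]
tcp_rot: [0.991, 0.134, 0.0, -0.0]
force: [0.9, 0.1, -2.8]
width: 13.3
grip_force: 59.0
```

servo_tool(targets=[0,0,0.002,0,0,0,0.002,0,0,0,0.002,0,0,0,0,0,0,0,0,0])

```text
t: 7.9
tcp_pos: [576.5, 179.7, 77.4]
tcp_rot: [0.991, 0.134, 0.0, -0.0]
force: [0.8, 0.6, -3.5]
width: 13.2
grip_force: 59.0
```

servo_tool(targets=[0,0,0.0015,0,0,0,0.0015,0,0,0,0,0,0,0,0,0])

```text
t: 8.3
tcp_pos: [576.5, 179.6, 74.2]
tcp_rot: [0.991, 0.134, -0.0, 0.0]
force: [-0.1, -0.4, -3.1]
width: 13.7
grip_force: 59.0
```

servo_tool(targets=[0,0,0.0015,0,0,0,0.0015,0,0,0,0.001,0,0,0,0,0,0,0,0,0])

```text
t: 8.8
tcp_pos: [576.5, 179.6, 70.3]
tcp_rot: [0.991, 0.134, -0.0, 0.0]
force: [-0.2, -0.5, -3.9]
width: 13.2
grip_force: 59.0
```

servo_tool(targets=[0,0,0.001,0,0,0,0.001,0,0,0,0,0,0,0,0,0,0,0,0,0])

```text
t: 9.3
tcp_pos: [576.6, 179.7, 68.6]
tcp_rot: [0.991, 0.134, 0.0, -0.0]
force: [-2.7, -0.3, 4.6]
width: 12.9
grip_force: 59.9
```

servo_tool(targets=[0,0,0.001,0,0,0,0.001,0,0,0,0.001,0,0,0,0,0,0,0,0,0])

```text
t: 9.8
tcp_pos: [576.6, 179.7, 65.6]
tcp_rot: [0.991, 0.134, 0.0, -0.0]
force: [-4.1, -0.5, 7.2]
width: 13.5
grip_force: 60.4
```

servo_tool(targets=[0,0,0.001,0,0,0,0.001,0,0,0,0.0005,0,0,0,0,0,0,0,0,0])

```text
t: 10.3
tcp_pos: [576.7, 179.7, 63.8]
tcp_rot: [0.991, 0.135, 0.0, -0.0]
force: [-6.6, -1.8, 15.5]
width: 13.1
grip_force: 62.0
```

servo_tool(targets=[0,0,0.0005,0,0,0,0,0,0,0,0,0])

```text
t: 10.6
tcp_pos: [576.7, 179.7, 63.8]
tcp_rot: [0.991, 0.134, 0.0, -0.0]
force: [-8.6, -2.7, 19.5]
width: 12.8
grip_force: 62.7
```

```bash
python3 - <<'E'
from h import *
s=robot.get_state(); im=robot.snapshot("scene"); print(s["t"],s["tcp_pos"],s["force"],s["ft_torque"],s["width"])
cv2.imwrite("pics/s2.png",cv2.resize(im[220:440,300:520],(600,600),interpolation=cv2.INTER_CUBIC))
E
```

```text
10.6 [576.71319733 179.66798009  63.84225961] [-8.64617285 -2.67705192 19.49847376] [-0.30737239  1.37113013 -0.0410566 ] 12.77873784785173
```

View pics/s2.png

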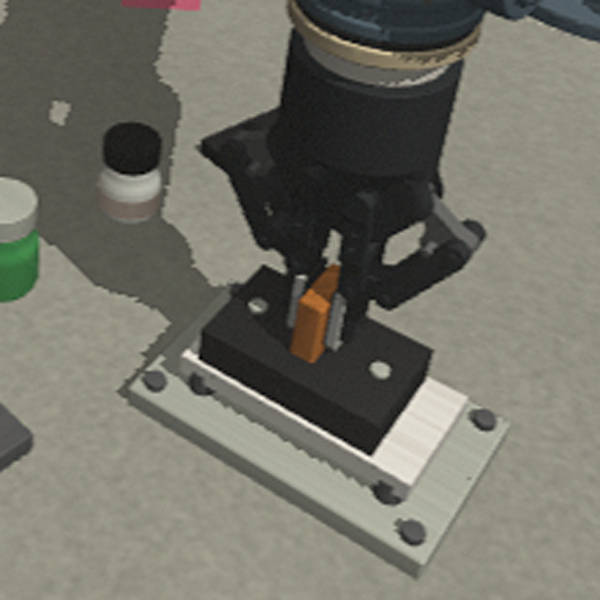

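The picture shows the die lying flat on the plate and in line with the press. The underside works out at 34.9 mm. The last 0.5 mm of commanded push raised the force without moving the tool, so the plate is on its stop.

```bash
python3 -c "
from station import robot
print(robot.hand_in())"
```

```text
the job is handed in; nothing more can be done
None
```

I handed the job in with the graphite die seated over the pin, pressed down to the plate's stop (underside about 35 mm up, about 19 N push) and still gripped; the hand-in returned no verdict.

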